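Lock the fence and hold the joiner's reset

ROBOT

A 7-joint arm with a two-finger parallel gripper is mounted at the origin on the work surface. World frame = base frame: x ahead of the robot, y to its left, z up, the work surface at z = 0. Lengths are in m, angles in rad, forces in N, time in s.
With the tool pointing down it reaches from about 0.4 to 0.875 m from the base axis. Payload 19.3 kg.
Tool frame: the origin (TCP) lies where the fingers leave the gripper's body, on its centre line; the fingertips stand bot.tip_reach ahead of it and the grasp point (between the pads) lies 54 mm ahead of it (bot.tip_reach is the distance from the TCP to the fingertips, in m); z points along the fingers, y is the line along which they close (so a half turn about z gives the same grasp; the last joint's range is limited). The gripper opens to 85 mm and grips with 20 to 120 N. Pads are 22 mm wide; open, the fingers measure 114 mm over their backs; the gripper's body (76 mm by 85 mm) begins 54 mm behind the grasp point. The pads swing forward as they close: fully open they stand 13 mm farther back than shut.
Start: joints at [-1.226, 0.521, -0.036, 1.599, 0.021, 1.021, -0.113], TCP at [0.252, 0.572, 0.304] pointing down, gripper open.
Joint ranges: [-2.91, 2.91], [-0.3, 2.13], [-1.5, 1.42], [0.17, 2.43], [-1.26, 4.41], [0.16, 1.93], [-2.52, 2.52]. Speed limits (rad/s): [1.89, 1.89, 2.39, 2.39, 3.01, 3.01, 3.01].

INTERFACE

Orientations are given as [roll, pitch, yaw] about the fixed x, y, z axes, in that order (R = Rz(yaw) Ry(pitch) Rx(roll)).
In Python, from workcell import bot gives the robot as it stands. The module is installed in compiled form; this text tells all that it offers.
- The arm moves only by the shell command python3 -m jog 'ROWS' [FORCE]. ROWS is JSON, a list that holds one entry, the list of rows, each a list of 7 numbers: the shift along the tool's x, y, z in mm, then the turn, a rotation vector about the tool's x, y, z in rad, then the opening, from 0 (shut) to 1 (fully open). In form: [[[tx, ty, tz, wx, wy, wz, fingers], ...]]. A call has 1 to 5 rows; each row shifts and turns the commanded pose from where the row before left it, along the tool's axes as they then stand; what a row does not reach is not made up. A row lasts 1/10 s, in which the tool goes at most 50 mm and 8.59 degrees, less where a joint would pass 70% of its speed; a pose out of reach is approached as far as the arm can. A call is refused whole if a number of a shift passes 50 or a number of a turn 0.15, either way. A call with a gripper value outside its range is refused whole. The fingers move at their own pace and stop on an object; FORCE is the grip in N (left out, the last holds). Time passes only in rows, so rows that do not move let the fingers close. It gives the time, the measured TCP pose, the force, the opening and the grip force at its end, in the units of the state.
- bot.observe(): the state, without advancing time (a new reading comes with each control period).
- bot.grab_frame(name): name is "scene" or "top"; returns a dict with "img" (384x512x3 uint8, red, green, blue), "intrinsics" (3x3 intrinsics, pixels), "R" (3x3) and "t" (3): a world point X has camera coordinates R X + t. Camera axes: x right, y down, z forward; pixel columns grow to the right and rows downward; lengths in m; the calibration is good to about 2 mm. A picture is of the moment at which its call begins. There is no depth.
- bot.job_done(): hands the job in; it is judged then, once.
Trained networks look in a picture, given as the dict that the camera call returned (one of the last four; its "shot" number tells which), for a name from the list of things; names that differ only in an ending like _2 or _b are one class to them, and where a whole thing is asked for, a point or a joint stands for the part that bears it (a point fixed in the world has none). Each returns a list of dicts, best first, with "conf" (0 to 1); they miss things now and then, are a little off and sometimes report something else, mostly with a low value. They report only what shows in the picture. A call takes as long as a camera call. They do not tell look-alikes from the thing itself.
- bot.trace(query, picture): "region" (384x512 bool, what is visible of it).
- bot.spot_point(query, picture): "xyz" ([x, y, z] in m, in world coordinates, good to about 4 mm: a listed point, or the origin of a listed thing).
The state is a dict: "clock": time; "qpos": joint angles; "qd": joint speeds; "joint_efforts": joint torques, N m; "position": TCP position; "tool_rot": TCP orientation; "force": force on the tool from outside, world axes, zero at the start; "moment": the same for the moment, N m; "grip_width": finger opening in m; "finger_force": force on a finger pad.
Only numpy, scipy, OpenCV 4.12 (cv2) and the standard library are available. Lean on these libraries where they do the work, as an engineer would, in place of code of your own. Each camera call takes 0.05 s, during which the arm holds its last target. There are 200 camera calls.

TASK

The frame-corner joiner has tripped because its fence came unlocked. First push the fence's cam lever over, away from the robot and all the way down, without sliding the fence along; only then lift the stylus out of its wooden block, reach its tip down through the round hole in the top of the control box and press the recessed reset button fully down. Finish while holding: the gripper keeps hold of the stylus and the button stays down; leave the other things on the table where they are.

Things in the scene. Friction and masses are not known exactly. Their poses are not given: they have to be found in the camera images.
- joiner: frame-corner joiner, fixed to the table: grey bed plate 180 (x) by 220 (y) by 30 mm high with a small brass frame corner and a 52 mm high dark stop along its far edge. Origin: centre of its underside on the table; its x axis points away from the robot (yaw up to 0.25 rad either way), z up.
- fence (a joint): slide of the aluminium fence along the joiner's y axis, m, -0.045 to 0.045; stiff (7 N of friction). The fence is a block 64 by 54 mm whose top is 76 mm above the table, with a jaw reaching 115 mm from its centre towards the joiner's +x, top 62 mm above the table, and two ears carrying the lever pivot. It is set to size: not to be slid.
- cam_lever (a joint): angle of the cam lever on the fence, rad: 0 = standing straight up, 1.4 = down flat pointing along the joiner's +x (locked). Its hinge is parallel to the joiner's y axis; it stays where it is left; about 0.09 N m turns it. The fence keeps its stiff slide feel whatever the lever's angle.
- lever_pivot (a point): the lever's hinge axis, mid-way between the ears, 95 mm above the table; its axes are parallel to the joiner's.
- lever_ball (a point): centre of the black ball (24 mm across) at the lever's end, 85 mm from the pivot; the lever's bar is steel, 10 mm thick and 14 mm wide. Its z axis points outward along the lever.
- control_box: control box, fixed to the table: grey-topped, 140 (x) by 110 (y) by 75 mm high, with a round black knob (32 mm wide, 18 mm high) and a low amber lamp on the far half of its top and, on the near half, one plain round hole. Origin: centre of its underside; z up, yaw up to 0.4 rad.
- reset_hole (a point): centre of the mouth of the 18 mm round hole, level with the box's top (75 mm above the table), 25 mm from the top's centre towards the robot (the box's -x). The hole goes straight down; the button's top lies 27 mm below the mouth.
- reset_button (a joint): how far the white reset button (17 mm across, at the bottom of the hole) is pressed straight down, m: 0 = up, 0.005 = fully down; spring about 1 N at first and 4.6 N fully down; it springs back.
- stylus_block: fixed wooden block 64 by 64 by 62 mm high with a 12 mm hole in the middle of its top, right through, in which the stylus stands. Origin: centre of its underside.
- stylus: loose steel-and-wood stylus, 137 mm long, 50 to 95 g, standing upright in the block: steel rod 8 mm across and 60 mm long at the bottom, then a steel collar 26 mm across and 5 mm thick, then a round wooden handle 18 mm across and 72 mm long on top. Origin: centre of the rod's lower end; z along the stylus towards the handle. In the block its lower end is 2 mm above the table and its collar rests on the block.
- stylus_tip (a point): the lower end of the stylus's rod, on its axis.
- stylus_handle (a point): point on the stylus's axis in its wooden handle, 105 mm above the tip; a good place to grip (32 mm of handle above it, 40 mm below it to the collar).
- tape_roll: bystander: empty brown tape core standing on end, 90 mm across, 48 mm high. Origin: centre of its underside.
- picture_frame: bystander: brass picture frame lying flat, 150 by 120 by 14 mm. Origin: centre of its underside.
- glue_jar: bystander: white jar, 56 mm across, 75 mm high. Origin: centre of its underside.
- mug: bystander: white mug, 76 mm across, 90 mm high. Origin: centre of its underside.
- knife: bystander: red box knife lying flat, about 140 by 22 by 12 mm. Origin: centre of its handle's underside.
- screwdriver: bystander: screwdriver lying flat, about 200 mm long, 26 mm high. Origin: on the table under its middle.
There are look-alikes about, which are no part of the job. Of the things that look like the stylus, take the one that is farthest to the robot's left at the start.

How it is judged:
On the way, in this order (a step that is already met when the one before it is completed fails the run):
1. the cam lever is pushed all the way down (angle above 1.25 rad) (value of joint cam_lever above 1.25 rad), for 0.3 s.
2. the stylus, held by the gripper, is through the hole and the button is down (at least 3.5 of 5 mm) (value of joint reset_button above 0.0035 m and horizontal distance between stylus_tip and reset_hole below 0.009 m and z of stylus_tip in the frame of reset_hole below -0.025 m and contact force between the fingers and stylus above 1 N), for 0.3 s.
At the end, for the whole second after the job is handed in: The lever is down (above 1.25 rad) and the gripper still holds the stylus, roughly upright (within 0.35 rad) and still, its tip inside the hole (at least 25 mm deep) pressing with more than 1.5 N and keeping the button at least 3.5 mm of its 5 mm down (all of step 2 and value of joint cam_lever above 1.25 rad and contact force between stylus and control_box above 1.5 N and angle between stylus's own z axis and vertical below 0.35 rad and linear speed of stylus below 0.03 m/s); the arm keeps its last pose, push and grip.
It fails at once if the button is pressed before the lever is down (value of joint reset_button above 0.002 m and value of joint cam_lever below 1.2 rad).
It fails at once if the fence is slid by more than 8 mm from its setting (distance of lever_pivot from where it was at the start of the episode above 0.008 m).
It fails at once if a bystander is moved by more than 30 mm (distance of any of tape_roll, picture_frame, glue_jar, mug, knife, screwdriver from where it was at the start of the episode above 0.03 m).
It also fails if it takes over 58 s, if anything falls off the work surface, if the arm or the gripper's body presses on something with over 40 N, if the wrist force passes 120 N, or if a joint passes its speed limit or range.

## Working session

There is one attempt and no reset: what is moved stays moved. The work goes in short steps, Python scripts to look and compute and a shell command to move; the robot and the scene stay as the last step left them, time stands still between calls to the robot, and variables do not carry over. Pictures are saved under pics/ and viewed, at most 10 in all, crops included, and the job is handed in when it is done.

```bash
mkdir -p pics; cat > h.py <<'E'
import numpy as np, cv2
from workcell import bot
def save(p,n): cv2.imwrite(f'pics/{n}.png',p['img'][:,:,::-1])
def px(p,X):
    c=np.array(p['R'])@np.array(X)+np.array(p['t']); u=np.array(p['intrinsics'])@c; return u[:2]/u[2]
def tri(ps,uvs):
    A=[];b=[]
    for p,uv in zip(ps,uvs):
        R=np.array(p['R']);t=np.array(p['t']);d=R.T@np.linalg.inv(p['intrinsics'])@np.array([uv[0],uv[1],1]);d/=np.linalg.norm(d)
        M=np.eye(3)-np.outer(d,d);A.append(M);b.append(M@(-R.T@t))
    return np.linalg.solve(sum(A),sum(b))
def ray(p,uv,z):
    R=np.array(p['R']);t=np.array(p['t']);d=R.T@np.linalg.inv(p['intrinsics'])@np.array([uv[0],uv[1],1]);c=-R.T@t
    return c+d*(z-c[2])/d[2]
E
python3 - <<'E'
from h import *
np.set_printoptions(precision=3,suppress=True)
s=bot.grab_frame('scene');t=bot.grab_frame('top')
save(s,'s0');save(t,'t0')
o=bot.observe();print(o['position'],o['tool_rot'],o['grip_width'],bot.tip_reach)
for q in ['lever_pivot','lever_ball','reset_hole','stylus_handle','stylus_tip','stylus_block','joiner','control_box','tape_roll','picture_frame','glue_jar','mug','knife','screwdriver']:
  for n,p in (('s',s),('t',t)):
    for d in bot.spot_point(q,p)[:4]:
      print(q,n,np.array(d['xyz']),round(d['conf'],2),px(p,d['xyz']).round())
E
python3 -c "
import cv2,numpy as np
cv2.imwrite('pics/b0.png',np.vstack([cv2.imread('pics/s0.png'),cv2.imread('pics/t0.png')])[:, :])"
```

```text
[0.252 0.572 0.303] [-3.141  0.     2.727] 0.08556648337515528 0.0726
lever_pivot s [0.473 0.255 0.096] 0.72 [350. 196.]
lever_pivot s [0.497 0.252 0.179] 0.32 [352. 176.]
lever_pivot t [0.481 0.25  0.101] 0.76 [174. 221.]
lever_ball s [0.497 0.253 0.18 ] 0.54 [352. 176.]
lever_ball t [0.493 0.255 0.18 ] 0.6 [167. 214.]
lever_ball t [ 0.327 -0.194  0.   ] 0.5 [327. 278.]
stylus_handle s [ 0.722 -0.179  0.003] 0.71 [163. 240.]
stylus_handle s [0.52  0.258 0.002] 0.68 [342. 233.]
stylus_handle s [ 0.588 -0.135  0.107] 0.64 [198. 184.]
stylus_handle s [ 0.628 -0.235  0.105] 0.55 [158. 185.]
stylus_handle t [ 0.625 -0.237  0.11 ] 0.66 [347. 173.]
stylus_handle t [ 0.552 -0.045  0.109] 0.57 [280. 197.]
stylus_handle t [ 0.586 -0.138  0.101] 0.5 [312. 186.]
stylus_handle t [ 0.462 -0.159  0.105] 0.38 [320. 230.]
stylus_tip s [ 0.628 -0.237 -0.003] 0.58 [165. 213.]
stylus_tip s [ 0.459 -0.158 -0.001] 0.51 [216. 184.]
stylus_tip s [ 0.587 -0.138  0.001] 0.46 [202. 211.]
stylus_tip s [0.787 0.111 0.005] 0.39 [254. 295.]
stylus_tip t [ 0.627 -0.236 -0.001] 0.4 [339. 179.]
stylus_block s [ 0.54
[... 199 characters left out ...]
 [ 0.498 -0.289  0.001] 0.65 [173. 181.]
control_box t [ 0.499 -0.288 -0.002] 0.94 [357. 221.]
tape_roll s [ 0.724 -0.177  0.002] 0.91 [163. 241.]
picture_frame s [0.787 0.103 0.002] 0.76 [251. 295.]
picture_frame t [0.786 0.11  0.001] 0.72 [227. 127.]
glue_jar s [ 0.719 -0.024 -0.001] 0.91 [216. 257.]
glue_jar t [0.494 0.253 0.182] 0.69 [168. 214.]
glue_jar t [ 0.722 -0.017  0.001] 0.66 [268. 147.]
mug s [ 0.698 -0.393  0.003] 0.89 [105. 214.]
mug t [ 0.698 -0.391  0.002] 0.76 [389. 157.]
knife s [ 0.323 -0.19  -0.   ] 0.53 [225. 158.]
screwdriver s [0.417 0.486 0.003] 0.75 [433. 229.]
screwdriver t [ 0.419  0.489 -0.002] 0.9 [ 98. 244.]
screwdriver t [ 0.475 -0.302  0.074] 0.21 [368. 227.]
```

View pics/s0.png

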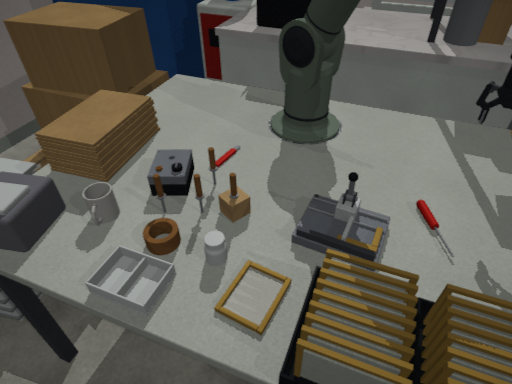

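View pics/t0.png

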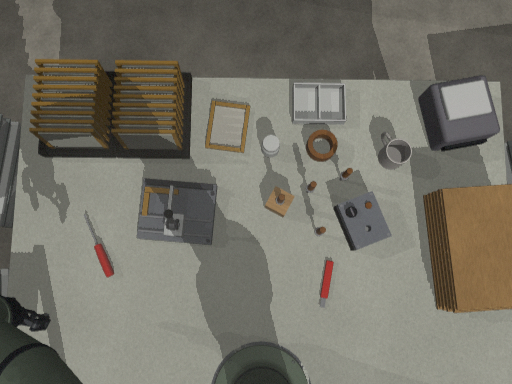

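The scene picture shows four stylus-like things, with handles at scene px (234,184), (198,186), (158,183) and (211,158). In the top view they are at (280,197), (312,186), (347,173) and (320,230). The one at (280,197), y≈-0.045, is farthest to the left and the only one in a block, so it fits. The lever ball is at scene (352,176) and the box at (172,170). I'll confirm in an enlarged crop and refine.

```bash
python3 - <<'E'
from h import *
np.set_printoptions(precision=4,suppress=True)
s=bot.grab_frame('scene');t=bot.grab_frame('top')
S=s['img'][:,:,::-1];T=t['img'][:,:,::-1]
def c(I,x,y,w=70,h=52): return cv2.resize(I[y-h//2:y+h//2,x-w//2:x+w//2],(400,300),interpolation=cv2.INTER_CUBIC)
cv2.imwrite('pics/c1.png',np.vstack([np.hstack([c(T,280,200),c(T,362,221)]),np.hstack([c(S,172,170),c(T,177,211,105,78)])]))
for q in ['reset_hole','lever_pivot','lever_ball','stylus_handle','stylus_tip','stylus_block','control_box','joiner']:
  for n,p in (('s',s),('t',t)):
    for d in bot.spot_point(q,p)[:4]:
      print(q,n,np.array(d['xyz']),round(d['conf'],2),px(p,d['xyz']).round(1))
for q in ['control_box','joiner','stylus_block']:
  d=bot.trace(q,t)[0]['region'].astype(np.uint8)
  cs=max(cv2.findContours(d,0,2)[0],key=cv2.contourArea)
  r=cv2.minAreaRect(cs);bp=cv2.boxPoints(r);print(q,bp.tolist());print(np.array([ray(t,b,{'control_box':.075,'joiner':.03,'stylus_block':.062}[q]) for b in bp])[:,:2].tolist())
# stylus region top in both
for n,p in (('s',s),('t',t)):
  for d in bot.trace('stylus',p)[:5]:
    ys,xs=np.nonzero(d['region']);print('stylus',n,d['conf'],xs.min(),xs.max(),ys.min(),ys.max(),xs.mean(),ys.mean())
E
```

```text
reset_hole s [ 0.475  -0.2997  0.0735] 0.94 [170.8 158.2]
reset_hole s [0.4725 0.2534 0.0951] 0.22 [349.1 195.7]
reset_hole t [ 0.4767 -0.3005  0.077 ] 0.79 [368.  226.1]
reset_hole t [ 0.5241  0.2585 -0.0003] 0.32 [176.5 210.1]
lever_pivot s [0.4731 0.2568 0.0964] 0.98 [350.4 195.8]
lever_pivot t [0.4798 0.2545 0.0975] 0.73 [172.3 221.9]
lever_ball s [0.4975 0.2552 0.182 ] 0.57 [353.4 175.6]
lever_ball s [0.4172 0.4821 0.0012] 0.24 [431.2 229. ]
lever_ball t [0.4933 0.257  0.1784] 0.52 [166.8 214. ]
stylus_handle s [ 0.5913 -0.1298  0.105 ] 0.72 [198.9 185.7]
stylus_handle s [ 0.6269 -0.2353  0.1075] 0.71 [158.1 183.8]
stylus_handle s [ 0.5526 -0.0482  0.1066] 0.61 [232.4 183.8]
stylus_handle s [ 0.463  -0.1588  0.1053] 0.48 [211.6 157.4]
stylus_handle t [ 0.6282 -0.2388  0.1082] 0.5 [347.7 171.6]
stylus_handle t [ 0.5524 -0.0454  0.1064] 0.46 [279.4 197.3]
stylus_handle t [ 0.5846 -0.1364  0.1062] 0.45 [311.7 186.4]
stylus_handle t [ 0.4589 -0.1602  0.1023] 0.39 [320.3 231.1]
stylus_tip s [ 0.6256 -0.2368 -0.0019] 0.73 [165.2 212.1]
stylus_tip s [ 0.5858 -0.1373  0.0015] 0.56 [201.
[... 1465 characters left out ...]
0213623047], [283.4000549316406, 217.2000274658203]]
[[0.5289801363615751, -0.0018699751392020278], [0.5928377435788423, -0.03282273086064121], [0.5641487400130465, -0.0911968088017793], [0.5006534457818157, -0.05992923735487491]]
stylus s 0.71 208 215 147 182 211.2923076923077 159.09230769230768
stylus s 0.69 152 165 174 212 158.80590717299577 190.20253164556962
stylus s 0.63 192 203 173 212 197.75289575289574 189.94208494208493
stylus s 0.51 229 237 173 198 232.44970414201183 185.7396449704142
stylus s 0.22 82 119 182 223 100.44275491949911 201.92128801431127
stylus t 0.6 315 324 227 234 319.57894736842104 230.4561403508772
stylus t 0.43 305 316 181 193 310.5272727272727 186.97272727272727
```

View pics/c1.png

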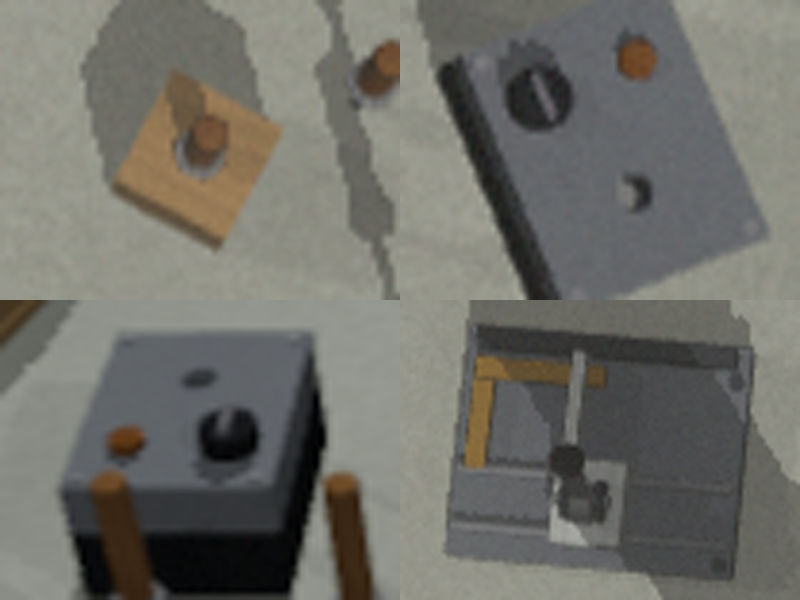

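The crop confirms it: the stylus stands in the wooden block at top px (281,197). The hole is at top px (368,228), on the near half of the box, and the lamp and knob are on the far half. The lever leans slightly away from the robot. Next I'll refine the numbers and work out the approach.

```bash
cat >> h.py <<'E'
from scipy.spatial.transform import Rotation as Ro
def togo(tgt,yang=None):
    "tool-axis shift in mm to TCP target, first turning; yang = wanted world angle of tool y"
    o=bot.observe();R=Ro.from_euler('xyz',o['tool_rot'])
    a=np.arctan2(*R.as_matrix()[:2,1][::-1]);print('t',o['clock'],'pos',np.round(o['position'],4),'rot',np.round(o['tool_rot'],3),'yang',round(a,3),'F',np.round(o['force'],1),'w',round(o['grip_width'],4),'ff',o['finger_force'])
    print('shift now mm',np.round(R.inv().apply(np.array(tgt)-o['position'])*1e3,1), end=' ')
    if yang is not None: print('turn wz',round(-(yang-a),3),'n',)
    print('q',np.round(o['qpos'],2))
E
python3 - <<'E'
from h import *
np.set_printoptions(precision=4,suppress=True)
s=bot.grab_frame('scene');t=bot.grab_frame('top')
print('ball',tri([s,t],[(353,176.2),(167,214)]))
print('pivot',tri([s,t],[(350,195.8),(172.5,221.9)]))
print('hole',tri([s,t],[(171.4,157.5),(367.9,228.3)]), ray(s,(171.4,157.5),.075),ray(t,(367.9,228.3),.075))
print('handle',tri([s,t],[(232.6,183.8),(279.5,197.3)]))
print('handletop',ray(t,(281.7,197.0),.139))
togo([.438,.257,.303],1.5)
E
```

```text
ball [0.4937 0.2554 0.1774]
pivot [0.4793 0.2548 0.1008]
hole [ 0.4706 -0.3009  0.0731] [ 0.4727 -0.2987  0.075 ] [ 0.4707 -0.3007  0.075 ]
handle [ 0.5526 -0.0464  0.1069]
handletop [ 0.5485 -0.0495  0.139 ]
t 2.75 pos [0.2519 0.572  0.3039] rot [-3.142 -0.     2.727] yang 1.156 F [ 0.1 -0.1  0.5] w 0.0852 ff 0.0
shift now mm [-297.3 -213.2    0.9] turn wz -0.344 n
q [-1.23  0.52 -0.04  1.6   0.02  1.02 -0.11]
```

```bash
python3 -m jog '[[[-33,-24,0,0,0,0,0],[-33,-24,0,0,0,0,0],[-33,-24,0,0,0,0,0],[-33,-24,0,0,0,0,0],[-33,-24,0,0,0,0,0]]]' 40; python3 -m jog '[[[-33,-24,0,0,0,0,0],[-33,-24,0,0,0,0,0],[-33,-24,0,0,0,0,0],[-33,-21,0,0,0,0,0],[0,0,0,0,0,-0.12,0]]]';python3 -m jog '[[[0,0,0,0,0,-0.12,0],[0,0,0,0,0,-0.1,0],[0,0,0,0,0,0,0]]]'
python3 - <<'E'
from h import *
togo([.438,.257,.247],1.5)
E
```

```text
clock: 3.25
position: [0.3552, 0.3942, 0.3041]
tool_rot: [3.141, 0.0, 2.727]
force: [1.0, 0.6, 0.0]
grip_width: 0.012
finger_force: 0.0
clock: 3.75
position: [0.4404, 0.2529, 0.3041]
tool_rot: [-3.141, 0.002, 2.841]
force: [-0.8, 1.3, 0.7]
grip_width: 0.0005
finger_force: 0.0
clock: 4.05
position: [0.438, 0.2572, 0.304]
tool_rot: [3.141, 0.0, 3.068]
force: [1.2, 0.5, -0.2]
grip_width: 0.0001
finger_force: 0.0
t 4.05 pos [0.438  0.2572 0.304 ] rot [3.141 0.    3.068] yang 1.498 F [ 1.2  0.5 -0.2] w 0.0001 ff 0.0
shift now mm [-0.1 -0.2 57. ] turn wz -0.002 n
q [-0.63  0.34 -0.03  1.9   0.01  0.9   0.84]
```

```bash
python3 -m jog '[[[0,0,30,0,0,0,0],[0,0,27,0,0,0,0],[0,0,0,0,0,0,0]]]'
python3 - <<'E'
from h import *
s=bot.grab_frame('scene');t=bot.grab_frame('top')
def c(p,x,y,w=120,h=90): return cv2.resize(p['img'][y-h//2:y+h//2,x-w//2:x+w//2,::-1],(400,300),interpolation=cv2.INTER_CUBIC)
cv2.imwrite('pics/c2.png',np.hstack([c(s,350,180),c(t,170,215)]))
o=bot.observe();print(o['position'],px(s,np.array(o['position'])-[0,0,.0726]))
E
```

```text
clock: 4.35
position: [0.4368, 0.2567, 0.2445]
tool_rot: [-3.139, -0.003, 3.064]
force: [-0.6, 0.2, 0.3]
grip_width: -0.0
finger_force: 0.0
[0.43793569 0.25746332 0.24738506] [358.14595452 164.47067668]
```

View pics/c2.png

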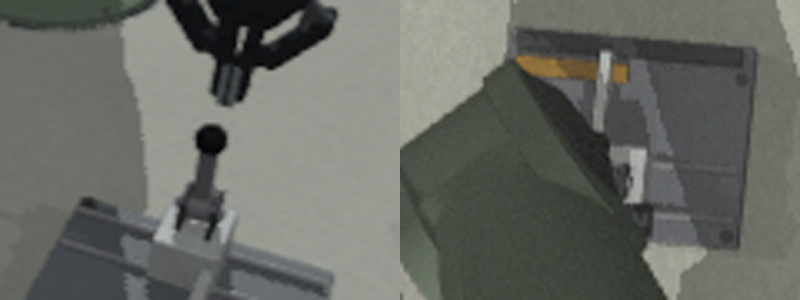

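```bash
python3 -m jog '[[[-20,0,0,0,0,0,0],[-14,0,0,0,0,0,0],[-12,0,0,0,0,0,0],[-12,0,1,0,0,0,0],[-12,0,5,0,0,0,0]]]'; python3 -m jog '[[[-11,0,7,0,0,0,0],[-10,0,9,0,0,0,0],[-9,0,10,0,0,0,0],[-7,0,8,0,0,0,0],[-6,0,8,0,0,0,0]]]'; python3 -m jog '[[[-6,0,5,0,0,0,0],[-2,0,3,0,0,0,0],[0,0,0,0,0,0,0]]]'
python3 - <<'E'
from h import *
s=bot.grab_frame('scene')
togo([.438,.257,.247],1.5)
for q in ['lever_ball','lever_pivot']:
  print([(np.round(d['xyz'],3),d['conf']) for d in bot.spot_point(q,s)[:2]])
def c(p,x,y,w=120,h=90): return cv2.resize(p['img'][y-h//2:y+h//2,x-w//2:x+w//2,::-1],(400,300),interpolation=cv2.INTER_CUBIC)
cv2.imwrite('pics/c3.png',c(s,345,200))
E
```

```text
clock: 4.95
position: [0.5087, 0.2521, 0.2413]
tool_rot: [3.141, 0.001, 3.066]
force: [-1.0, -0.4, -0.8]
grip_width: 0.0001
finger_force: 0.5
clock: 5.45
position: [0.5509, 0.2487, 0.1978]
tool_rot: [-3.141, -0.001, 3.067]
force: [-0.3, 1.0, 1.3]
grip_width: 0.0002
finger_force: 0.4
clock: 5.75
position: [0.5577, 0.2486, 0.192]
tool_rot: [-3.141, -0.002, 3.067]
force: [-19.1, -3.5, 34.3]
grip_width: -0.0002
finger_force: 16.8
t 5.8 pos [0.5576 0.2486 0.1921] rot [-3.141e+00 -2.000e-03  3.067e+00] yang 1.496 F [-18.3  -3.4  30.9] w 0.0001 ff 15.760161727666855
shift now mm [120.   -0.6 -54.7] turn wz -0.004 n
q [-0.5   0.63 -0.02  1.73  0.01  0.78  0.97]
[(array([0.561, 0.249, 0.112]), 0.64)]
[(array([0.476, 0.255, 0.096]), 0.72)]
```

View pics/c3.png

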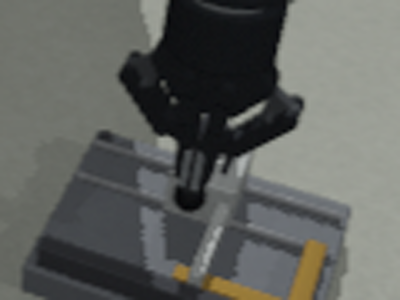

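The lever is down on its stop: the ball is at (0.561,0.249,0.112), scene px about (342,193), and the pivot hasn't moved. Now I'll ease off and go up.

```bash
python3 -m jog '[[[0,0,-3,0,0,0,0],[0,0,0,0,0,0,0],[0,0,-25,0,0,0,0.3],[0,0,-45,0,0,0,0.6],[0,0,-40,0,0,0.14,0.6]]]'
python3 - <<'E'
from h import *
s=bot.grab_frame('scene')
for q in ['lever_ball','lever_pivot']:
  print([(np.round(d['xyz'],3),d['conf']) for d in bot.spot_point(q,s)[:2]])
togo([.5526,-.0464,.300],.37)
E
```

```text
clock: 6.4
position: [0.5586, 0.248, 0.3052]
tool_rot: [-3.141, -0.0, 2.926]
force: [0.1, 1.7, -0.2]
grip_width: 0.0435
finger_force: 0.0
[(array([0.563, 0.248, 0.113]), 0.67), (array([0.418, 0.483, 0.002]), 0.59)]
[(array([0.475, 0.254, 0.096]), 0.64)]
t 6.55 pos [0.5594 0.2487 0.3063] rot [3.139 0.004 2.926] yang 1.355 F [-0.8 -0.3 -0.7] w 0.0516 ff 0.0
shift now mm [ -56.5 -289.7    5.7] turn wz 0.985 n
q [-0.53  0.5   0.03  1.64 -0.01  1.    0.85]
```

```bash
python3 -m jog '[[[-7,-36,0,0,0,0,0.6],[-7,-36,0,0,0,0,0.6],[-7,-36,0,0,0,0,0.6],[-7,-36,0,0,0,0,0.6],[-7,-36,0,0,0,0,0.6]]]'; python3 -m jog '[[[-7,-36,0,0,0,0,0.6],[-7,-36,0,0,0,0,0.6],[-7,-37,0,0,0,0,0.6],[0,0,0,0,0,0.14,0.6],[0,0,0,0,0,0.14,0.6]]]'; python3 -m jog '[[[0,0,0,0,0,0.14,0.6],[0,0,0,0,0,0.14,0.6],[0,0,0,0,0,0.14,0.6],[0,0,0,0,0,0.14,0.6],[0,0,0,0,0,0.14,0.6]]]'
python3 -m jog '[[[0,0,0,0,0,0,0.6]]]' >/dev/null
python3 - <<'E'
from h import *
togo([.5526,-.0464,.161],.37)
E
```

```text
clock: 7.05
position: [0.5539, 0.0635, 0.3028]
tool_rot: [-3.141, -0.001, 2.928]
force: [1.4, -0.6, 0.5]
grip_width: 0.051
finger_force: 0.0
clock: 7.55
position: [0.5513, -0.0476, 0.3028]
tool_rot: [-3.141, -0.001, 2.64]
force: [0.2, 1.7, -1.3]
grip_width: 0.0511
finger_force: 0.0
clock: 8.05
position: [0.5514, -0.0461, 0.3028]
tool_rot: [-3.14, -0.0, 1.942]
force: [0.6, -0.5, 0.9]
grip_width: 0.0512
finger_force: 0.0
t 8.15 pos [ 0.5514 -0.0459  0.3029] rot [-3.14   0.     1.945] yang 0.374 F [-0.3 -0.1  0.9] w 0.051 ff 0.0
shift now mm [ -0.9   1.1 141.9] turn wz 0.004 n
q [-0.26  0.43  0.32  1.8  -0.16  0.94  0.5 ]
```

```bash
python3 -m jog '[[[-1,1,40,0,0,0,0.6],[0,0,40,0,0,0,0.6],[0,0,32,0,0,0,0.6],[0,0,20,0,0,0,0.6],[0,0,10,0,0,0,0.6]]]' 30
python3 - <<'E'
from h import *
s=bot.grab_frame('scene')
def c(p,x,y,w=120,h=90): return cv2.resize(p['img'][y-h//2:y+h//2,x-w//2:x+w//2,::-1],(800,600),interpolation=cv2.INTER_CUBIC)
cv2.imwrite('pics/c4.png',c(s,232,185))
togo([.5526,-.0464,.161],.37)
E
```

```text
clock: 8.65
position: [0.552, -0.0466, 0.1596]
tool_rot: [-3.139, -0.001, 1.951]
force: [-0.2, 0.7, -0.3]
grip_width: 0.0508
finger_force: 0.0
t 8.7 pos [ 0.552  -0.0466  0.1593] rot [-3.139e+00 -1.000e-03  1.950e+00] yang 0.38 F [-2.   0.9 -2. ] w 0.0513 ff 0.0
shift now mm [-0.1  0.6 -1.7] turn wz 0.01 n
q [-0.2   0.63  0.24  1.91 -0.24  0.63  0.58]
```

View pics/c4.png

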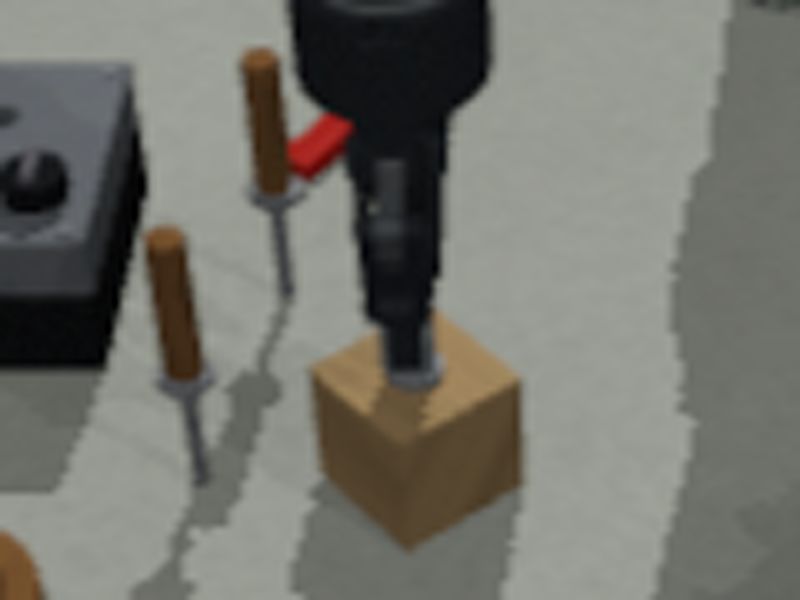

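The front finger at crop (405,330) hides the handle, and the collar at (415,375) sits on the block just below it. So the gripper straddles the handle. Closing and lifting.

```bash
python3 -m jog '[[[0,0,0,0,0,0,0.05],[0,0,0,0,0,0,0.05],[0,0,0,0,0,0,0.05],[0,0,0,0,0,0,0.05],[0,0,0,0,0,0,0.05]]]' 60; python3 -m jog '[[[0,0,-5,0,0,0,0.05],[0,0,-25,0,0,0,0.05],[0,0,-35,0,0,0,0.05],[0,0,-40,0,0,0,0.05],[0,0,-35,0,0,0,0.05]]]'; python3 -m jog '[[[0,0,-30,0,0,0,0.05],[0,0,0,0,0,0,0.05]]]'
python3 - <<'E'
from h import *
s=bot.grab_frame('scene');t=bot.grab_frame('top')
togo([.472,-.300,.330],.37)
for n,p in (('s',s),('t',t)):
  for q in ['stylus_tip','stylus_handle','reset_hole']:
    print(n,q,[(np.round(d['xyz'],3),round(d['conf'],2)) for d in bot.spot_point(q,p)[:4]])
def c(p,x,y,w=120,h=90): return cv2.resize(p['img'][y-h//2:y+h//2,x-w//2:x+w//2,::-1],(800,600),interpolation=cv2.INTER_CUBIC)
cv2.imwrite('pics/c5.png',c(s,232,165))
E
```

```text
clock: 9.2
position: [0.5531, -0.0468, 0.1627]
tool_rot: [3.141, 0.0, 1.947]
force: [-4.5, -1.9, 8.2]
grip_width: 0.0168
finger_force: 58.9
clock: 9.7
position: [0.553, -0.0465, 0.3043]
tool_rot: [3.14, 0.0, 1.947]
force: [-0.1, -0.0, -1.4]
grip_width: 0.0168
finger_force: 58.6
clock: 9.9
position: [0.5541, -0.0466, 0.3362]
tool_rot: [3.135, 0.002, 1.947]
force: [-0.2, -0.9, -1.7]
grip_width: 0.0167
finger_force: 58.7
t 10.0 pos [ 0.553  -0.0463  0.3325] rot [3.14  0.    1.947] yang 0.376 F [-0.9 -0.2 -2. ] w 0.0169 ff 58.71868014335632
shift now mm [-206.1 -168.6    2.3] turn wz 0.006 n
q [-0.27  0.39  0.33  1.77 -0.15  1.    0.5 ]
s stylus_tip [(array([ 0.461, -0.16 ,  0.004]), 0.77), (array([ 0.629, -0.236, -0.002]), 0.77), (array([ 0.586, -0.136,  0.001]), 0.76), (array([ 0.556, -0.048,  0.179]), 0.56)]
s stylus_handle [(array([ 0.559, -0.047,  0.281]), 0.61), (array([ 0.461, -0.162,  0.106]), 0.6), (array([ 0.631, -0.237,  0.103]), 0.57), (array([ 0.589, -0.133,  0.107]), 0.56)]
s reset_hole [(array([ 0.475, -0.3  ,  0.074]), 0.84)]
t stylus_tip [(array([ 0.626, -0.236, -0.004]), 0.48)]
t stylus_handle [(array([ 0.625, -0.239,  0.11 ]), 0.44)]
t reset_hole []
```

View pics/c5.png

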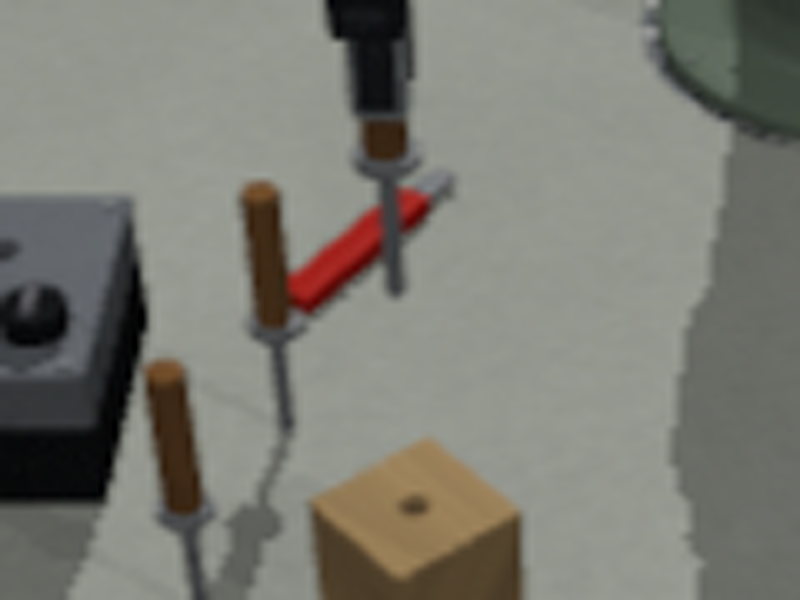

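The stylus is held upright: collar at crop (388,160), tip at (396,293), and the hole in the block is empty. Now to above the reset hole.

```bash
python3 -m jog '[[[-25,-20,0,0,0,0,0.05],[-30,-24,0,0,0,0,0.05],[-30,-24,0,0,0,0,0.05],[-30,-24,0,0,0,0,0.05],[-30,-24,0,0,0,0,0.05]]]'; python3 -m jog '[[[-30,-24,0,0,0,0,0.05],[-20,-16,0,0,0,0,0.05],[-12,-9.5,0,0,0,0,0.05],[0,0,30,0,0,0,0.05],[0,0,25,0,0,0,0.05]]]'; python3 -m jog '[[[0,0,15,0,0,0,0.05],[0,0,0,0,0,0,0.05],[0,0,0,0,0,0,0.05]]]'
python3 - <<'E'
from h import *
s=bot.grab_frame('scene')
togo([.475,-.2995,.2635],.37)
o=np.array(bot.observe()['position'])
for q in ['stylus_tip','reset_hole']:
    print(q,[(np.round(d['xyz'],4),round(d['conf'],2),px(s,d['xyz']).round(1)) for d in bot.spot_point(q,s)[:4]])
print('tip pred px',px(s,o-[0,0,.1605]),'foot',px(s,[o[0],o[1],.075]))
def c(p,x,y,w=96,h=72): return cv2.resize(p['img'][y-h//2:y+h//2,x-w//2:x+w//2,::-1],(800,600),interpolation=cv2.INTER_CUBIC)
cv2.imwrite('pics/c6.png',c(s,172,150))
E
```

```text
clock: 10.8
position: [0.4975, -0.2254, 0.3316]
tool_rot: [-3.141, -0.0, 1.947]
force: [0.6, -1.1, -0.7]
grip_width: 0.0167
finger_force: 58.7
clock: 11.3
position: [0.4751, -0.2997, 0.2759]
tool_rot: [3.141, -0.0, 1.947]
force: [0.7, 0.7, -0.8]
grip_width: 0.0162
finger_force: 58.7
clock: 11.6
position: [0.4753, -0.2996, 0.2622]
tool_rot: [-3.141, -0.0, 1.947]
force: [-0.6, -0.3, -0.2]
grip_width: 0.0168
finger_force: 58.7
t 11.65 pos [ 0.4754 -0.2998  0.2626] rot [3.141e+00 1.000e-03 1.947e+00] yang 0.376 F [-0.3 -0.1  0. ] w 0.0166 ff 58.69957745075226
shift now mm [ 0.4 -0.3 -0.9] turn wz 0.006 n
q [ 0.2   0.5   0.36  1.83 -0.23  0.86  1.04]
stylus_tip [(array([ 0.6251, -0.2355,  0.0007]), 0.75, array([165.5, 211.5])), (array([ 0.587 , -0.1367,  0.0013]), 0.6, array([201.8, 211.5])), (array([ 0.4613, -0.1607, -0.0006]), 0.48, array([214.6, 184.1])), (array([ 0.4744, -0.3012,  0.1022]), 0.45, array([168.9, 150.4]))]
reset_hole [(array([ 0.4752, -0.2984,  0.0721]), 0.89, array([171.2, 158.7])), (array([0.4182, 0.4854, 0.0011]), 0.36, array([432.5, 229.6]))]
tip pred px [169.11401811 150.71124666] foot [170.62998749 157.89391578]
```

View pics/c6.png

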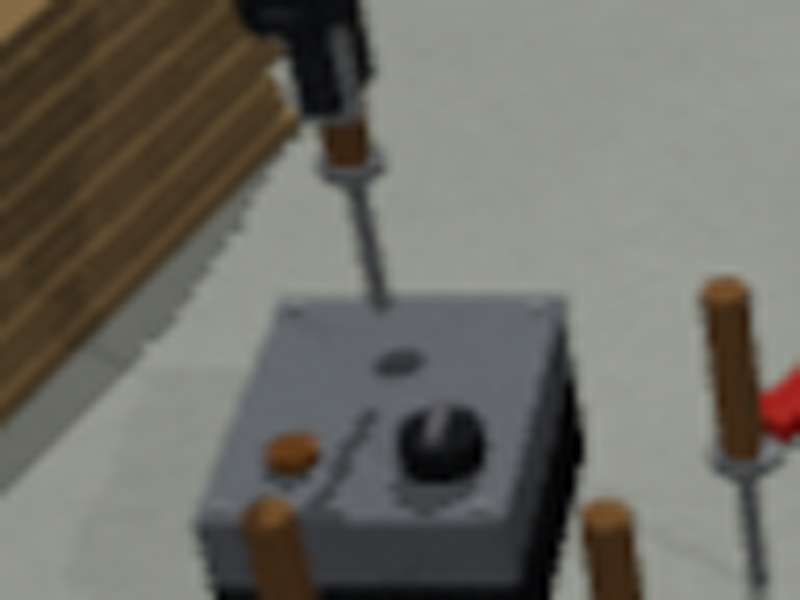

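The tip is at px (169.6,150.7), 27 mm above the mouth, and the hole at (171.9,157.6), so it's lined up to within about 1–2 mm. I'll trim slightly and go down.

```bash
python3 -m jog '[[[1.3,-0.6,10,0,0,0,0.05],[0,0,12,0,0,0,0.05],[0,0,6,0,0,0,0.05],[0,0,4,0,0,0,0.05],[0,0,4,0,0,0,0.05]]]'; python3 -m jog '[[[0,0,4,0,0,0,0.05],[0,0,4,0,0,0,0.05],[0,0,0,0,0,0,0.05]]]'
python3 - <<'E'
from h import *
s=bot.grab_frame('scene')
togo([.475,-.2985,.2085],.37)
o=np.array(bot.observe()['position'])
print('pred collar',px(s,o-[0,0,.1005]))
def c(p,x,y,w=96,h=72): return cv2.resize(p['img'][y-h//2:y+h//2,x-w//2:x+w//2,::-1],(800,600),interpolation=cv2.INTER_CUBIC)
cv2.imwrite('pics/c7.png',c(s,172,150))
E
```

```text
clock: 12.25
position: [0.4739, -0.2989, 0.2254]
tool_rot: [-3.141, -0.0, 1.947]
force: [0.3, 0.3, -0.9]
grip_width: 0.0169
finger_force: 58.7
clock: 12.55
position: [0.4738, -0.2988, 0.2175]
tool_rot: [-3.141, -0.0, 1.947]
force: [-0.2, -0.4, -1.2]
grip_width: 0.0169
finger_force: 58.7
t 12.6 pos [ 0.4739 -0.2989  0.2178] rot [-3.141 -0.     1.947] yang 0.376 F [ 0.4 -0.  -0.5] w 0.0166 ff 58.69967222213745
shift now mm [-0.   1.2  9.3] turn wz 0.006 n
q [ 0.22  0.56  0.34  1.87 -0.26  0.76  1.07]
pred collar [168.77526146 146.40107807]
```

View pics/c7.png

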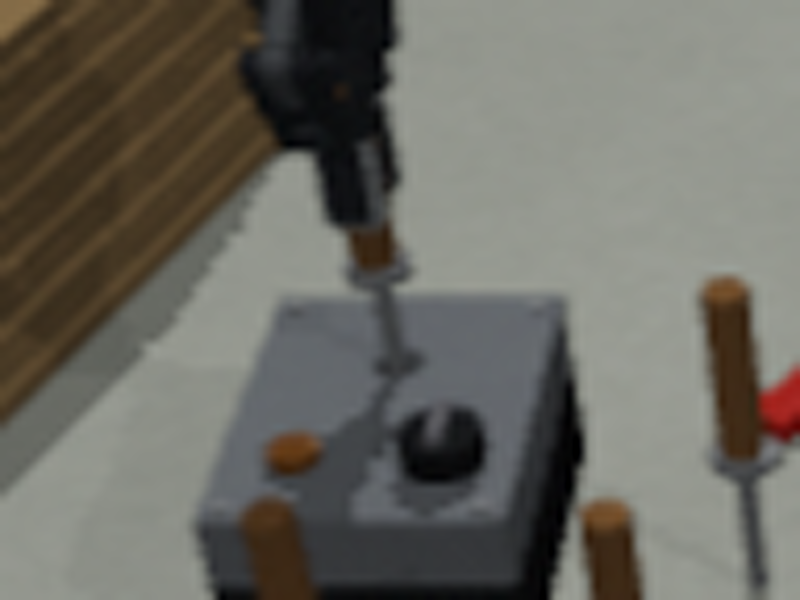

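The rod enters the hole at crop (400,362) with no side force. Pressing down gradually.

```bash
python3 -m jog '[[[0,0,5,0,0,0,0.05],[0,0,3,0,0,0,0.05],[0,0,1,0,0,0,0.05],[0,0,0,0,0,0,0.05]]]';  python3 -m jog '[[[0,0,2,0,0,0,0.05],[0,0,1,0,0,0,0.05],[0,0,0,0,0,0,0.05]]]'; python3 -m jog '[[[0,0,1.5,0,0,0,0.05],[0,0,0,0,0,0,0.05],[0,0,0,0,0,0,0.05]]]'; python3 -m jog '[[[0,0,1,0,0,0,0.05],[0,0,0,0,0,0,0.05],[0,0,0,0,0,0,0.05]]]'
```

```text
clock: 13.0
position: [0.4739, -0.2989, 0.2088]
tool_rot: [-3.141, -0.0, 1.947]
force: [0.1, 0.0, -0.5]
grip_width: 0.0167
finger_force: 58.7
clock: 13.3
position: [0.474, -0.2989, 0.2059]
tool_rot: [3.142, 0.0, 1.947]
force: [-0.3, -1.4, 2.9]
grip_width: 0.0167
finger_force: 58.7
clock: 13.6
position: [0.474, -0.299, 0.2045]
tool_rot: [3.142, 0.0, 1.947]
force: [-0.5, -0.1, 2.7]
grip_width: 0.0165
finger_force: 58.8
clock: 13.9
position: [0.474, -0.299, 0.2035]
tool_rot: [3.141, 0.0, 1.947]
force: [-1.2, 0.6, 6.2]
grip_width: 0.0167
finger_force: 59.3
```

```bash
python3 -m jog '[[[0,0,0.6,0,0,0,0.05],[0,0,0,0,0,0,0.05],[0,0,0,0,0,0,0.05],[0,0,0,0,0,0,0.05]]]'
python3 - <<'E'
from h import *
f=[];s=bot.grab_frame('scene')
for q in ['lever_ball','lever_pivot']:
  print([(np.round(d['xyz'],3),d['conf']) for d in bot.spot_point(q,s)[:2]])
for i in range(4): bot.grab_frame('scene');o=bot.observe();f.append(o['force'])
print(np.mean(f,0),o['position'],o['finger_force'],o['clock'])
E
```

```text
clock: 14.3
position: [0.4741, -0.2991, 0.2033]
tool_rot: [3.141, 0.001, 1.947]
force: [-2.2, 0.7, 12.4]
grip_width: 0.0169
finger_force: 60.2
[(array([0.561, 0.247, 0.11 ]), 0.77)]
[(array([0.473, 0.255, 0.094]), 0.89)]
[-2.30141309  0.07007992 11.31388728] [ 0.47413833 -0.29911023  0.20332265] 60.17462074756622 14.65
```

The force has risen to about 11–12 N with almost no further travel, against 4.6 N for the spring, so the button is on its stop. The lever is still down and the fence hasn't moved. Handing in.

```bash
python3 -c "
from workcell import bot
print(bot.job_done())"
```

```text
the job is handed in; nothing more can be done
None
```

I handed the job in at about 15 s, with the cam lever down on its stop, the fence where it was, and the gripper holding the stylus upright through the hole, pressing the reset button down onto its stop at about 11 N; the hand-in gave no verdict.

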